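Pin back the sprung belt tensioner arm

TASK

Take the stop pin out of the wooden block and use it to swing the belt tensioner's arm back against its spring, then stand the pin all the way down in the hole in the base plate and let go, so that the pin holds the arm back. Leave the tape measure, the spanner and the steel block alone.

Things in the scene. Friction and masses are not known exactly. Their poses are not given: they have to be found in the camera images.
- fixture: Aluminium base plate, 170 (x) x 240 (y) x 30 mm, fixed to the bench; origin at the centre of its underside, z up. Hole, pivot and arm belong to it. Two bare steel studs stand on it: the arm's rest stop (12 mm wide, 16 mm high, at x = -20, y = -45 mm) and the spring anchor (10 mm wide, 20 mm high, at x = 46, y = -62 mm).
- hole (a point): Centre of the mouth of the only hole in the base plate's top, 30 mm above the bench; axes as the plate's. Round, vertical, 17 mm wide, 25 mm deep, with a 2 mm chamfer. Seen from above, at rest it lies open on the far (+x) side of the arm.
- pivot (a point): Point on the arm's vertical pivot axis, at the height of the arm's top face, 48 mm above the bench; at x = -9, y = -97 mm from the hole in the plate's axes. Boss and coil spring round it are 38 mm wide and reach 63 mm above the bench.
- roller (a point): Centre of the top face of the belt roller (48 mm wide, 31 to 51 mm above the bench) at the arm's free end, 150 mm from the pivot; moves with the arm. Its y axis points along the arm, away from the pivot. The arm is a level dark steel bar 26 mm wide, 16 mm thick, centred on the line pivot to roller, 32 to 48 mm above the bench, with straight flanks 25 to 120 mm from the pivot.
- tensioner_arm (a joint): Angle of the arm, rad: 0 at rest (0.35 rad from the plate's +y towards its -x), grows towards +x, clockwise from above; stops at 1.1. The spring drives it to 0 with 0.24 (at 0) to 0.50 N m (at 0.65), 2.5 to 5.5 N at 95 mm from the pivot. Held back, it is at about 0.6, its -x flank leaning on the pin in the hole, 95 mm from the pivot: the pin can push that flank until it is over the hole.
- pin_grip (a point): Centre of the black square handle (22 x 22 mm, 52 mm tall) of the stop pin, 76 mm above the pin's tip. The pin is 104 mm long, 0.15 kg, and stands upright: a round steel shank of 14 mm, 46 mm long with a 3 mm long taper to 10 mm at its tip, then a collar 28 mm wide and 4 mm thick, then the handle. z points from tip to handle, x and y are square to the handle's sides.
- pin_tip (a point): Lower end of the stop pin's shank, on its axis. At the start it stands 15 mm above the bench, on the floor of the block's hole; when the pin is all the way down in the base plate it is 25 mm below the hole's mouth (5 mm above the bench).
- pin_block: Light wooden block, 70 (x) x 90 (y) x 45 mm high, fixed to the bench; origin at the centre of its underside. A vertical hole in the middle of its top, 17 mm wide and 30 mm deep, holds the stop pin loosely.
- tape_measure: Yellow tape measure, 37 x 74 x 64 mm, loose on the bench, origin at the centre of its underside; leave it alone.
- spanner: Steel spanner, 27 x 199 x 10 mm, loose and flat on the bench, origin at the centre of its underside; leave it alone.
- steel_block: Bare steel block, 45 x 60 x 28 mm, loose on the bench, origin at the centre of its underside; leave it alone.
Things that resemble listed ones, but are neither listed nor needed, are in the scene too. Of the things like the part that bears pin_grip, leave any that is blue or yellow; of the rest the smaller one is meant.

How it is judged:
At the end, for the whole second after the job is handed in: The stop pin stands in the hole of the base plate (tip within 6 mm of the hole's axis and at least 19 of the 25 mm deep, leaning less than 0.2 rad), and the arm is still, held back by it at 0.52 to 0.75 rad (value of joint tensioner_arm between 0.52 and 0.75 rad and z of pin_tip in the frame of hole below -0.019 m and horizontal distance between pin_tip and hole below 0.006 m and angle between pin_grip's own z axis and vertical below 0.2 rad and velocity of joint tensioner_arm between -0.05 and 0.05 rad/s); the robot touches nothing.
It fails at once if the tape measure is moved more than 30 mm (distance of tape_measure from where it was at the start of the episode above 0.03 m).
It fails at once if the spanner is moved more than 30 mm (distance of spanner from where it was at the start of the episode above 0.03 m).
It fails at once if the steel block is moved more than 30 mm (distance of steel_block from where it was at the start of the episode above 0.03 m).
It also fails if it takes over 45 s, if anything falls off the work surface, if the arm or the gripper's body presses on something with over 40 N, if the wrist force passes 120 N, or if a joint passes its speed limit or range.

ROBOT

A 7-joint arm with a two-finger parallel gripper is mounted at the origin on a cart in front of the work surface, level with it; the furniture and walls round the work are solid. World frame = base frame: x ahead of the robot, y to its left, z up, the work surface at z = 0. Lengths are in m, angles in rad, forces in N, time in s.
With the tool pointing down it reaches from about 0.425 to 0.925 m from the base axis. Payload 6.8 kg.
Tool frame: the origin (TCP) lies midway between the tips of the shut fingers; the grasp point (between the pads) lies 19 mm behind it; z points along the fingers, y is the direction in which the jaws open and shut (so a half turn about z gives the same grasp; the last joint's range is limited). The gripper opens to 85 mm and grips with 20 to 120 N. Pads are 22 mm wide; open, the fingers measure 114 mm over their backs; the gripper's body (76 mm by 85 mm) begins 54 mm behind the grasp point. The pads swing forward as they close: fully open they stand 13 mm farther back than shut.
Start: joints at [1.118, 0.477, 0.022, 1.555, -0.011, 1.109, -0.083], TCP at [0.228, -0.635, 0.231] pointing down, gripper open.
Joint ranges: [-2.96, 2.96], [-0.34, 2.1], [-1.41, 1.46], [0.24, 2.44], [-1.37, 4.51], [0.17, 1.92], [-2.96, 2.96]. Speed limits (rad/s): [2.39, 2.39, 3.14, 3.14, 3.14, 3.14, 3.14].

INTERFACE

Orientations are given as a rotation vector (axis times angle).
In Python, from bench import r, imaging gives the robot as it stands.
- The arm moves only by the tool jog_arm, never from a script. Its argument "rows" is a list of rows, each an object with "delta_rot": the turn, a rotation vector about the tool's x, y, z in degrees, a list of three; "xyz": the shift along the tool's x, y, z in cm, a list of three; "fingers": the closure, from 0 (fully open) to 1 (shut). A call has exactly 5 rows; each row is the pose to reach, as a shift and turn from the pose measured when the call began, along the tool's axes at that moment; what a row does not reach only later rows make up. A row lasts 1/12 s, in which the tool goes at most 41.7 mm and 7.16 degrees, less where a joint would pass 70% of its speed; a pose out of reach is approached as far as the arm can. A call with a gripper value outside its range is refused whole. The fingers move at their own pace and stop on an object; "grip_force" is the grip in N (left out, the last holds). Time passes only in rows, so rows that repeat a pose let the fingers close, or fill a call up. It gives the time, the measured TCP pose, the force and the opening at its end, in the units of the state.
- r.get_obs(): the state, without advancing time (a new reading comes with each control period).
- imaging.grab_frame(name): name is "side" or "top" or "wrist"; returns the picture (400x640x3 uint8, blue, green, red); there is no depth.
- imaging.camera_info(name): a dict with "camera_matrix" (3x3 intrinsics, pixels), "xyz" and "attitude" of the camera in the world. Camera axes: x right, y down, z forward; pixel columns grow to the right and rows downward; lengths in m; the calibration is good to about 2 mm. A picture is of the moment at which its call begins: read the wrist's pose just before it. camera_info takes no time and is no camera call; for the wrist camera it gives the pose at the moment of the call.
- r.hand_in(): hands the job in, once; it reports no verdict.
Trained networks look in the newest picture that a camera, given by its name, has taken for a name from the list of things; names that differ only in an ending like _2 or _b are one class to them, and where a whole thing is asked for, a point or a joint stands for the part that bears it (a point fixed in the world has none). Each returns a list of dicts, best first, with "conf" (0 to 1); they miss things now and then, are a little off and sometimes report something else, mostly with a low value. They report only what shows in the picture. A call takes as long as a camera call. They do not tell look-alikes from the thing itself.
- imaging.find_in(camera, query): "position" ([column, row] in pixels, amid what is visible of it).
- imaging.cut_out(camera, query): "region" (400x640 bool, what is visible of it) and "position" ([column, row] in pixels, amid what is visible of it).
- imaging.tip_of(camera, query): "position" ([column, row] in pixels: a listed point, or the origin of a listed thing).
The state is a dict: "clock": time; "joints": joint angles; "qvel": joint speeds; "tau": joint torques, N m; "tcp_pos": TCP position; "orientation": TCP orientation; "contact_force": force on the tool from outside, world axes, zero at the start; "moment": the same for the moment, N m; "grip_width": finger opening in m.
Only numpy, scipy, OpenCV 4.12 (cv2) and the standard library are available. Lean on these libraries where they do the work, as an engineer would, in place of code of your own. Each camera call takes 0.05 s, during which the arm holds its last target.

## Working session

There is one attempt and no reset: what is moved stays moved. The work goes in short steps, Python scripts to look and compute and a tool call to move; the robot and the scene stay as the last step left them, time stands still between calls to the robot, and variables do not carry over. Pictures are saved under pics/ and viewed, and the job is handed in when it is done.

Besides the shell and the picture viewer there is one more tool, called as name(argument=value, ...), one argument or row to a line, values as JSON. jog_arm: Moves the arm, as the interface text tells. Its arguments: {"type":"object","properties":{"rows":{"type":"array","items":{"type":"object","properties":{"delta_rot":{"type":"array","items":{"type":"number"}},"xyz":{"type":"array","items":{"type":"number"}},"fingers":{"type":"number"}}}},"grip_force":{"type":"number"}},"required":["rows"]}

```bash
mkdir -p pics; ls; python3 - <<'E'
from bench import r, imaging
import cv2, json
o=r.get_obs(); print(o)
for c in ("side","top","wrist"):
    f=imaging.grab_frame(c); cv2.imwrite(f"pics/{c}0.png",f)
    print(c,imaging.camera_info(c))
E
```

```text
pics
{'clock': 0.0, 'joints': array([ 1.11788899,  0.47780235,  0.0223242 ,  1.55647412, -0.01150053,
        1.10932882, -0.08312271]), 'qvel': array([ 8.24707330e-04,  4.90410365e-05, -7.32265641e-04,  3.26425458e-03,
       -9.88893688e-04, -6.19802792e-04, -1.87751536e-03]), 'tau': array([-5.01131726e-04, -5.96467924e+01,  1.60771888e+00, -2.81203365e+01,
        1.23841257e-02,  9.53905284e-03, -2.04097637e-05]), 'tcp_pos': array([ 0.22794571, -0.63469345,  0.23031436]), 'orientation': array([-3.09321387e+00, -5.38648057e-01,  7.12526028e-04]), 'contact_force': array([-0.05660161, -0.51639811,  1.14645304]), 'moment': array([-0.02496391,  0.01491677,  0.0440548 ]), 'grip_width': 0.08523909161376675}
side {'camera_matrix': array([[506.91054005,   0.        , 323.37550797],
       [  0.        , 506.91054005, 200.66618215],
       [  0.        ,   0.        ,   1.        ]]), 'xyz': array([ 0.14694945, -1.49151395,  0.69788793]), 'attitude': array([-1.96735482,  0.28779047, -0.16790267])}
top {'camera_matrix': array([[389.61429612,   0.        , 324.18792886],
       [  0.        , 389.61429612, 198.6932499 ],
       [  0.        ,   0.        ,   1.        ]]), 'xyz': array([ 0.36662665, -0.12577791,  1.4408879 ]), 'attitude': array([-2.16066162,  2.18382612, -0.12747674])}
wrist {'camera_matrix': array([[307.86340894,   0.        , 322.79105789],
       [  0.        , 307.86340894, 194.77368383],
       [  0.        ,   0.        ,   1.        ]]), 'xyz': array([ 0.29169979, -0.61134858,  0.37390171]), 'attitude': array([ 2.38224801, -1.67397948, -0.23016523])}
```

View pics/side0.png

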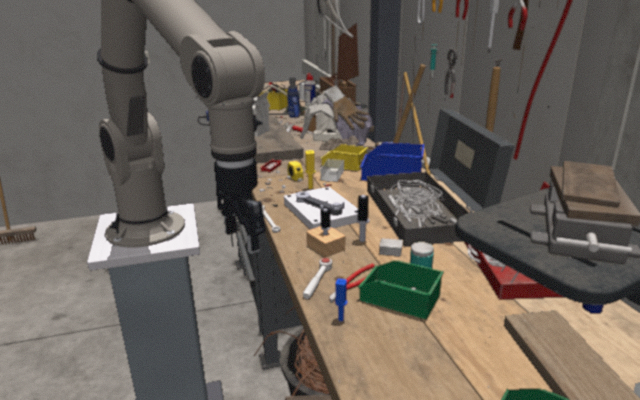

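View pics/top0.png

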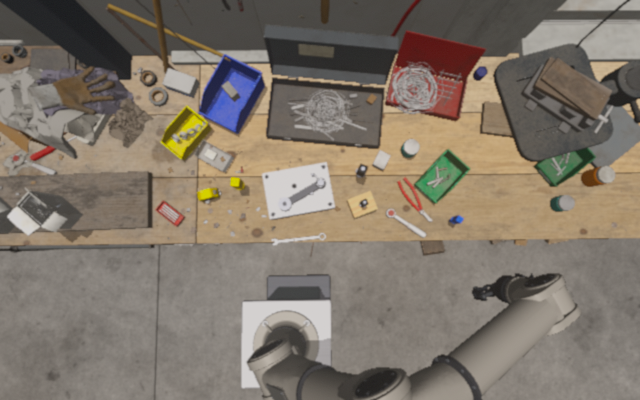

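View pics/wrist0.png

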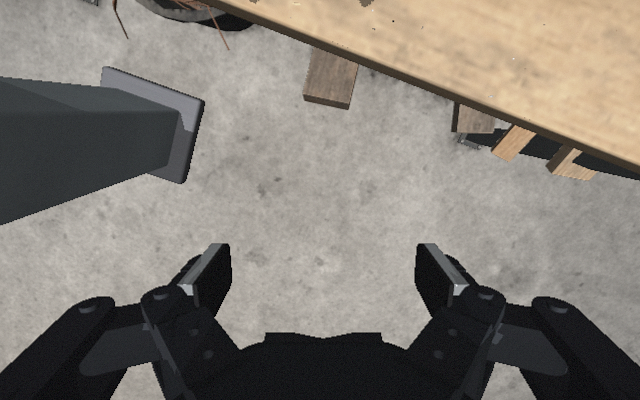

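```bash
cat > h.py <<'E'
from bench import r, imaging
import cv2, numpy as np
from scipy.spatial.transform import Rotation as R
def ray(c,uv,info=None):
    i=info or imaging.camera_info(c); K=i["camera_matrix"]
    d=np.linalg.inv(K)@np.array([uv[0],uv[1],1.]); Rm=R.from_rotvec(i["attitude"]).as_matrix()
    return i["xyz"],Rm@d
def onz(c,uv,z,info=None):
    o,d=ray(c,uv,info); return o+d*(z-o[2])/d[2]
def proj(c,p,info=None):
    i=info or imaging.camera_info(c); Rm=R.from_rotvec(i["attitude"]).as_matrix()
    q=i["camera_matrix"]@(Rm.T@(np.array(p)-i["xyz"])); return q[:2]/q[2]
E
python3 - <<'E'
from h import *
Z=dict(hole=.03,pivot=.048,roller=.051,pin_grip=.091,pin_tip=.015,fixture=0,pin_block=0,tape_measure=0,spanner=0,steel_block=0)
for c in ("top","side"):
  imaging.grab_frame(c)
  for q in Z:
    for d in imaging.tip_of(c,q)[:4]:
        print(c,q,round(d["conf"],2),np.round(d["position"],1),np.round(onz(c,d["position"],Z[q]),4)[:2])
f=cv2.imread("pics/top0.png")[140:260,180:450]
cv2.imwrite("pics/t1.png",cv2.resize(f,None,fx=2.9,fy=2.9,interpolation=cv2.INTER_CUBIC))
f=cv2.imread("pics/side0.png")[150:340,250:450]
cv2.imwrite("pics/s1.png",cv2.resize(f,None,fx=3.1,fy=3.1,interpolation=cv2.INTER_CUBIC))
print(r.get_obs()["clock"])
E
```

```text
top hole 0.89 [295.6 186.2] [ 0.5635 -0.0387]
top pivot 0.86 [319.9 185.3] [ 0.5634 -0.1275]
top roller 0.78 [282.2 201.7] [0.505  0.0081]
top pin_grip 0.73 [292.8 187.1] [ 0.5519 -0.0327]
top pin_grip 0.72 [240.4 183.9] [0.565 0.15 ]
top pin_grip 0.6 [360.  169.6] [ 0.6117 -0.2689]
top pin_grip 0.57 [457.3 217.6] [ 0.4393 -0.6043]
top pin_tip 0.62 [243.4 185.9] [0.5686 0.1544]
top pin_tip 0.52 [358.5 177.1] [ 0.5974 -0.2708]
top pin_tip 0.42 [450.6 221.1] [ 0.4308 -0.6059]
top fixture 0.89 [296.6 192.9] [ 0.5425 -0.0405]
top pin_block 0.9 [359.4 203.2] [ 0.5016 -0.2737]
top tape_measure 0.81 [211.7 195.7] [0.5351 0.2743]
top spanner 0.64 [361.9 202.8] [ 0.503 -0.283]
top spanner 0.49 [299.2 240.4] [ 0.3666 -0.0494]
top spanner 0.15 [283.4 203.8] [0.5022 0.0086]
top steel_block 0.63 [376.5 160.2] [ 0.6635 -0.3415]
side hole 0.9 [327.6 202.1] [ 0.5699 -0.0425]
side pivot 0.96 [332.3 206.4] [ 0.563  -0.1177]
side roller 0.56 [303.4 195.2] [ 0.4973 -0.0105]
side pin_grip 0.72 [326.9 222.1] [ 0.4912 -0.303 ]
side pin_grip 0.62 [363.1 208.3] [ 0.6157 -0.2485]
side pin_grip 0.59 [310.7 162. ] [0.575  0.1868]
side pin_grip 0.56 [342.7 294.3] [ 0.4254 -0.6421]
side pin_tip 0.96 [360.3 244. ] [ 0.5839 -0.316 ]
side pin_tip 0.82 [342.3 320.1] [ 0.4288 -0.629 ]
side pin_tip 0.78 [326.1 240.3] [ 0.4988 -0.2661]
side pin_tip 0.67 [312.1 191.2] [0.5546 0.0973]
side fixture 0.74 [321.4 211.6] [ 0.5478 -0.0447]
side pin_block 0.73 [323.9 249.1] [ 0.4859 -0.2874]
side tape_measure 0.64 [295.1 174.5] [0.5441 0.3159]
side spanner 0.72 [294.1 173.3] [0.5434 0.3301]
side spanner 0.71 [269.2 221. ] [ 0.3719 -0.0617]
side spanner 0.19 [327.1 248.7] [ 0.4951 -0.2879]
side steel_block 0.92 [391.2 251.1] [ 0.6613 -0.3549]
1.25
```

View pics/t1.png

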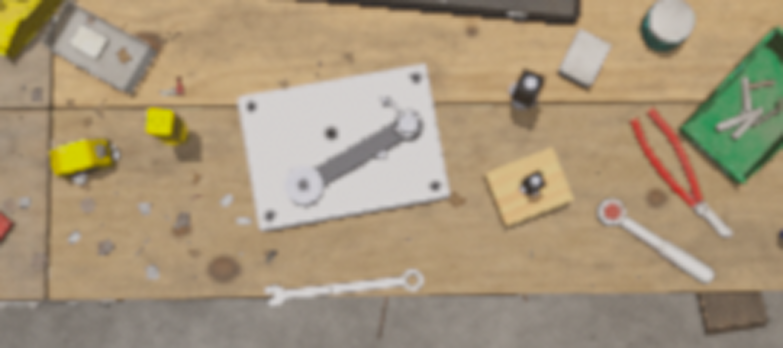

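View pics/s1.png

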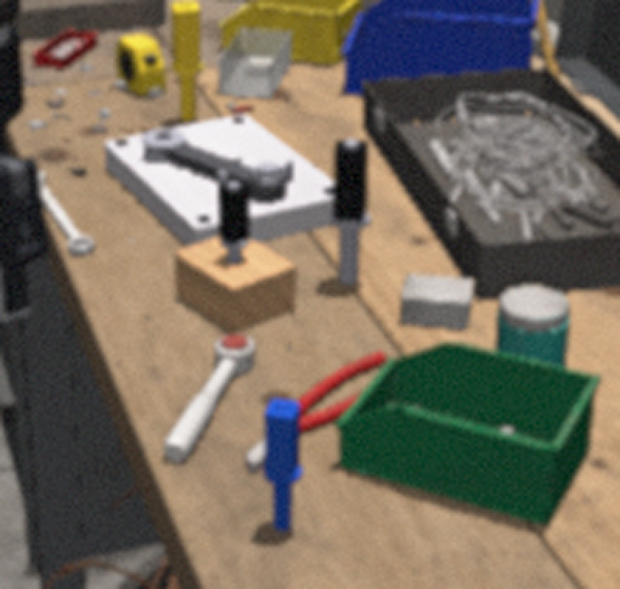

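The target is the black pin in the wooden block, at about (362,203) in the top view. The larger black pin stands free near (360,172). The plate is at about (297,192), with its hole at (295,186) and its pivot at (320,185).

jog_arm(
  rows=[
    {"xyz": [3.3,-2.3,-0.4],"fingers": 0},
    {"xyz": [6.6,-4.6,-0.8],"fingers": 0},
    {"xyz": [9.9,-6.9,-1.2],"fingers": 0},
    {"xyz": [13.2,-9.2,-1.6],"fingers": 0},
    {"xyz": [16.4,-11.4,-2],"fingers": 0},
  ],
)

```text
$.rows[0]: bad value
```

jog_arm(
  rows=[
    {"xyz": [3.3,-2.3,0],"fingers": 0},
    {"xyz": [6.6,-4.6,0],"fingers": 0},
    {"xyz": [9.9,-6.9,0],"fingers": 0},
    {"xyz": [13.2,-9.2,0],"fingers": 0},
    {"xyz": [16.4,-11.4,0],"fingers": 0},
  ],
)

```text
$.rows[0]: bad value
```

```bash
cat > look.py <<'E'
from h import *
import sys
def look(name,qs,crop=None):
    o=r.get_obs(); info=imaging.camera_info("wrist"); f=imaging.grab_frame("wrist")
    cv2.imwrite(f"pics/{name}.png",f)
    print(o["clock"],o["tcp_pos"].round(4),o["orientation"].round(4),o["contact_force"].round(1),round(o["grip_width"],4))
    Z=dict(hole=.03,pivot=.048,roller=.051,pin_grip=.091,pin_tip=.015,fixture=0,pin_block=0)
    for q in qs:
        for d in imaging.tip_of("wrist",q)[:3]:
            print(q,round(d["conf"],2),np.round(d["position"],1),np.round(onz("wrist",d["position"],Z[q],info),4)[:2])
    return f,info
E
python3 - <<'E'
from look import *
look("w1",["pin_grip","pin_block","hole","pivot"])
E
```

```text
1.25 [ 0.2281 -0.6353  0.2313] [ 3.095   0.5389 -0.    ] [-0.  -0.2  0.1] 0.0853
```

View pics/w1.png

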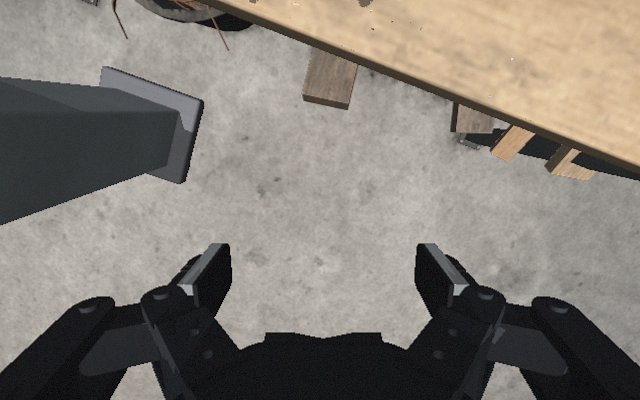

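The picture hasn't changed because the call was refused: rows need `delta_rot`.

jog_arm(
  rows=[
    {"xyz": [3.3,-2.3,-0.4],"delta_rot": [0,0,0],"fingers": 0},
    {"xyz": [6.6,-4.6,-0.8],"delta_rot": [0,0,0],"fingers": 0},
    {"xyz": [9.9,-6.9,-1.2],"delta_rot": [0,0,0],"fingers": 0},
    {"xyz": [13.2,-9.2,-1.6],"delta_rot": [0,0,0],"fingers": 0},
    {"xyz": [16.4,-11.4,-2],"delta_rot": [0,0,0],"fingers": 0},
  ],
)

```text
clock: 1.92
tcp_pos: [0.3449, -0.4708, 0.2517]
orientation: [3.095, 0.539, 0.0]
contact_force: [0.7, -0.1, -0.2]
grip_width: 0.0853
```

jog_arm(
  rows=[
    {"xyz": [3.3,-2.3,0],"delta_rot": [0,0,0],"fingers": 0},
    {"xyz": [6.6,-4.6,0],"delta_rot": [0,0,0],"fingers": 0},
    {"xyz": [9.9,-6.9,0],"delta_rot": [0,0,0],"fingers": 0},
    {"xyz": [13.2,-9.2,0],"delta_rot": [0,0,0],"fingers": 0},
    {"xyz": [16.4,-11.4,0],"delta_rot": [0,0,0],"fingers": 0},
  ],
)

```text
clock: 2.33
tcp_pos: [0.4617, -0.306, 0.252]
orientation: [3.094, 0.539, 0.001]
contact_force: [1.4, -0.2, 0.8]
grip_width: 0.0854
```

```bash
python3 - <<'E'
from look import *
look("w2",["pin_grip","pin_block","hole","pivot"])
E
```

```text
2.3333 [ 0.4617 -0.306   0.252 ] [3.0943e+00 5.3950e-01 1.3000e-03] [ 1.4 -0.2  0.8] 0.0854
pin_grip 0.93 [306.  141.9] [ 0.4909 -0.2774]
pin_grip 0.85 [560.5 282.9] [ 0.4398 -0.5952]
pin_grip 0.65 [340.4  13.5] [ 0.6073 -0.2695]
pin_block 0.77 [314.1 130.3] [ 0.4978 -0.2809]
pivot 0.76 [197.3  11.3] [ 0.5719 -0.1317]
```

View pics/w2.png

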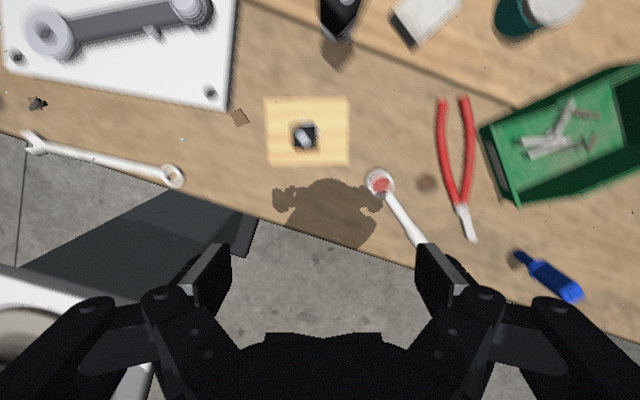

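```bash
python3 - <<'E'
from h import *
f=cv2.imread("pics/w2.png")[85:185,250:370]
cv2.imwrite("pics/w2z.png",cv2.resize(f,None,fx=6,fy=6,interpolation=cv2.INTER_CUBIC))
i=imaging.camera_info("wrist"); print(i["xyz"],R.from_rotvec(i["attitude"]).as_matrix().round(3))
# block outline corners
for uv in [(264,97),(349,96),(350,164),(269,166)]: print(onz("wrist",uv,.045)[:2].round(4))
E
```

```text
[ 0.52403492 -0.28473195  0.39503872] [[ 0.339 -0.906 -0.252]
 [-0.941 -0.326 -0.091]
 [ 0.001  0.268 -0.963]]
[ 0.5144 -0.2207]
[ 0.5466 -0.3071]
[ 0.4775 -0.3349]
[ 0.4438 -0.2481]
```

View pics/w2z.png

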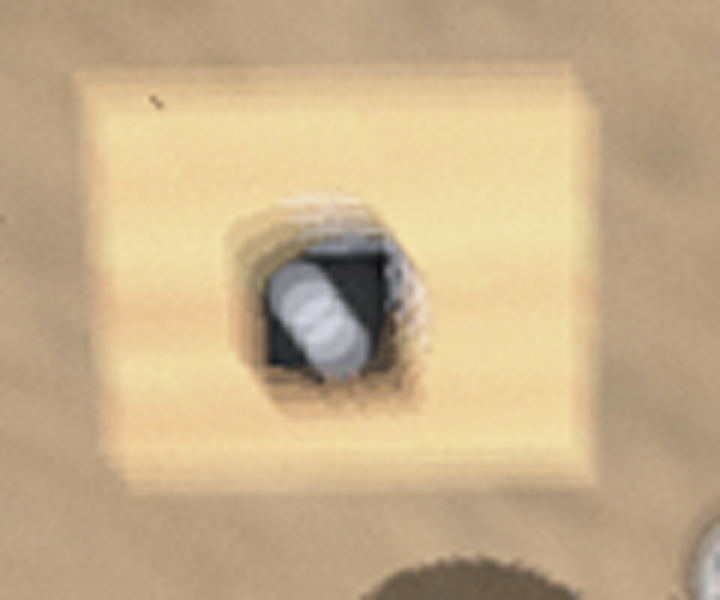

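```bash
python3 - <<'E'
from look import *
f,info=look("w3",["pin_grip","pin_block"])
f=f[85:185,250:370]
cv2.imwrite("pics/w3z.png",cv2.resize(f,None,fx=6,fy=6,interpolation=cv2.INTER_CUBIC))
for uv in [(304.2,135.8)]: print(onz("wrist",uv,.117,info).round(4))
E
```

```text
2.5833 [ 0.4604 -0.3086  0.2517] [ 3.0942e+00  5.3890e-01 -2.0000e-04] [ 0.2 -0.6 -0.2] 0.0854
pin_grip 0.86 [306.1 135.2] [ 0.4956 -0.2779]
pin_grip 0.85 [340.1  10.8] [ 0.6076 -0.2711]
pin_grip 0.58 [556.7 284.3] [ 0.4353 -0.5944]
pin_block 0.75 [305.2 137.2] [ 0.4843 -0.2757]
pin_block 0.66 [310.8 129.5] [ 0.4958 -0.2792]
[ 0.4969 -0.2771  0.117 ]
```

View pics/w3z.png

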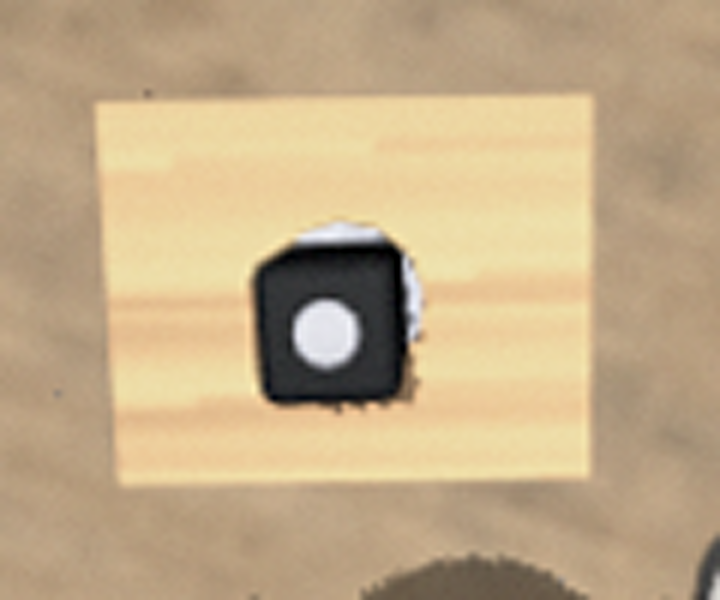

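```bash
python3 - <<'E'
from look import *
info=imaging.camera_info("wrist")
o=r.get_obs(); Rm=R.from_rotvec(o["orientation"]).as_matrix()
p=onz("wrist",(304.5,140.7),.117,info); print(p.round(4))
c=[onz("wrist",(250+u/6,85+v/6),.045,info) for u,v in [(95,102),(594,95),(592,480),(118,486)]]
print(np.round(c,4),np.mean(c,0).round(4)); b=np.mean(c,0)
for t in (p,b,(.4953,-.2777,.117)): print((Rm.T@(np.array(t)-o["tcp_pos"])*100).round(2))
d=(c[1]+c[2]-c[0]-c[3])[:2]; print(np.degrees(np.arctan2(d[0],-d[1])), Rm[:2,0])
E
```

```text
[ 0.4923 -0.28    0.117 ]
[[ 0.5096 -0.2254  0.045 ]
 [ 0.5411 -0.3102  0.045 ]
 [ 0.4751 -0.3351  0.045 ]
 [ 0.4435 -0.2499  0.045 ]] [ 0.4923 -0.2801  0.045 ]
[ 4.07 -1.71 13.46]
[ 4.08 -1.7  20.66]
[ 4.44 -1.82 13.46]
20.377671967400172 [0.94215551 0.33517592]
```

jog_arm(
  rows=[
    {"xyz": [2.5,-1.0,1],"delta_rot": [0,0,0],"fingers": 0},
    {"xyz": [4.1,-1.7,3],"delta_rot": [0,0,0],"fingers": 0},
    {"xyz": [4.1,-1.7,6],"delta_rot": [0,0,0],"fingers": 0},
    {"xyz": [4.1,-1.7,9],"delta_rot": [0,0,0],"fingers": 0},
    {"xyz": [4.1,-1.7,9.5],"delta_rot": [0,0,0],"fingers": 0},
  ],
)

```text
clock: 3.15
tcp_pos: [0.489, -0.2796, 0.1519]
orientation: [-3.093, -0.531, 0.011]
contact_force: [-1.2, 0.1, -0.3]
grip_width: 0.0855
```

```bash
python3 - <<'E'
from look import *
f,info=look("w4",["pin_grip"])
print(proj("wrist",(.4923,-.28,.117),info))
E
```

```text
3.15 [ 0.489  -0.2796  0.1519] [-3.0925 -0.5314  0.011 ] [-1.2  0.1 -0.3] 0.0855
pin_grip 0.73 [381.6  27.3] [ 0.6084 -0.2734]
pin_grip 0.6 [323.8 203.6] [ 0.4931 -0.2779]
[326.52970399 218.57443334]
```

View pics/w4.png

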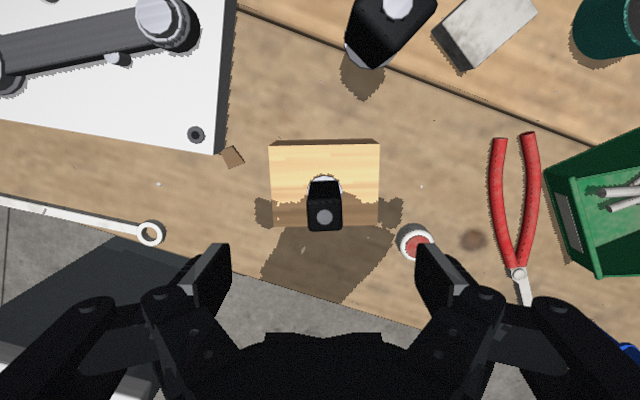

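```bash
python3 - <<'E'
from look import *
info=imaging.camera_info("wrist"); p=onz("wrist",(324.5,217),.117,info)
o=r.get_obs(); Rm=R.from_rotvec(o["orientation"]).as_matrix();print(p,o["tcp_pos"],Rm.round(4)); print(Rm.T@(np.array([p[0],p[1],.078])-o["tcp_pos"])*100)
E
```

```text
[ 0.49367965 -0.27996485  0.117     ] [ 0.49097735 -0.2806302   0.15548365] [[ 9.428e-01  3.335e-01 -3.400e-03]
 [ 3.335e-01 -9.428e-01  6.000e-04]
 [-3.100e-03 -1.700e-03 -1.000e+00]]
[0.30060598 0.04028776 7.74742651]
```

jog_arm(
  rows=[
    {"xyz": [0.2,0,2],"delta_rot": [0,0,0],"fingers": 0},
    {"xyz": [0.2,0,4],"delta_rot": [0,0,0],"fingers": 0},
    {"xyz": [0.2,0,6],"delta_rot": [0,0,0],"fingers": 0},
    {"xyz": [0.2,0,7.5],"delta_rot": [0,0,0],"fingers": 0},
    {"xyz": [0.2,0,7.7],"delta_rot": [0,0,0],"fingers": 0},
  ],
)

```text
clock: 3.67
tcp_pos: [0.492, -0.2807, 0.0781]
orientation: [-3.095, -0.529, 0.007]
contact_force: [-0.9, 0.3, -0.5]
grip_width: 0.0852
```

jog_arm(
  rows=[
    {"xyz": [0,0,0],"delta_rot": [0,0,0],"fingers": 0.4},
    {"xyz": [0,0,0],"delta_rot": [0,0,0],"fingers": 0.6},
    {"xyz": [0,0,0],"delta_rot": [0,0,0],"fingers": 0.7},
    {"xyz": [0,0,0],"delta_rot": [0,0,0],"fingers": 0.75},
    {"xyz": [0,0,0],"delta_rot": [0,0,0],"fingers": 0.8},
  ],
  grip_force=60,
)

```text
clock: 4.08
tcp_pos: [0.4926, -0.281, 0.0791]
orientation: [-3.096, -0.529, 0.005]
contact_force: [0.4, 0.8, 0.4]
grip_width: 0.0253
```

jog_arm(
  rows=[
    {"xyz": [0,0,0],"delta_rot": [0,0,0],"fingers": 0.9},
    {"xyz": [0,0,0],"delta_rot": [0,0,0],"fingers": 1},
    {"xyz": [0,0,0],"delta_rot": [0,0,0],"fingers": 1},
    {"xyz": [0,0,0],"delta_rot": [0,0,0],"fingers": 1},
    {"xyz": [0,0,0],"delta_rot": [0,0,0],"fingers": 1},
  ],
  grip_force=100,
)

```text
clock: 4.5
tcp_pos: [0.4927, -0.281, 0.0793]
orientation: [-3.096, -0.529, 0.005]
contact_force: [0.2, 0.3, 3.0]
grip_width: 0.021
```

```bash
python3 - <<'E'
from look import *
f,info=look("w5",[])
E
```

```text
4.5 [ 0.4927 -0.281   0.0793] [-3.0963 -0.529   0.0046] [0.2 0.3 3. ] 0.021
```

View pics/w5.png

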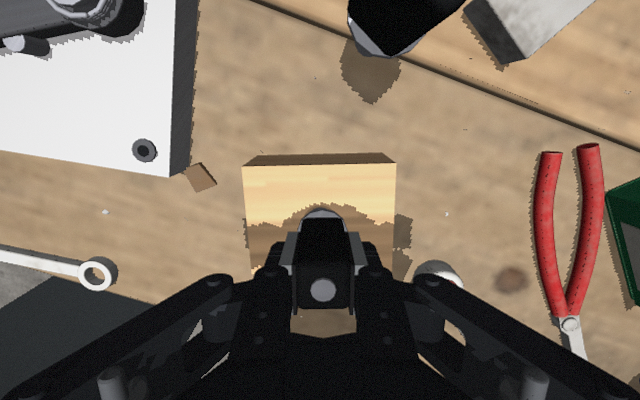

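jog_arm(
  rows=[
    {"xyz": [0,0,-1.5],"delta_rot": [0,0,0],"fingers": 1},
    {"xyz": [0,0,-3.5],"delta_rot": [0,0,0],"fingers": 1},
    {"xyz": [0,0,-6],"delta_rot": [0,0,0],"fingers": 1},
    {"xyz": [0,0,-9],"delta_rot": [0,0,0],"fingers": 1},
    {"xyz": [0,0,-12],"delta_rot": [0,0,0],"fingers": 1},
  ],
)

```text
clock: 4.97
tcp_pos: [0.4923, -0.2807, 0.1997]
orientation: [-3.095, -0.529, 0.007]
contact_force: [0.5, -0.2, -0.6]
grip_width: 0.0214
```

```bash
python3 - <<'E'
from look import *
f,info=look("w6",["hole","pivot","roller"])
f=imaging.grab_frame("side")[130:280,250:450]
cv2.imwrite("pics/s6.png",cv2.resize(f,None,fx=4,fy=4,interpolation=cv2.INTER_CUBIC))
E
```

```text
4.9667 [ 0.4923 -0.2807  0.1997] [-3.0952 -0.529   0.007 ] [ 0.5 -0.2 -0.6] 0.0214
hole 0.98 [87.7 12.3] [ 0.5641 -0.0283]
hole 0.18 [25.4 69.9] [0.4952 0.0209]
pivot 0.71 [189.9  38.5] [ 0.5728 -0.1284]
roller 0.77 [24.7 68.6] [0.5002 0.0029]
```

View pics/w6.png

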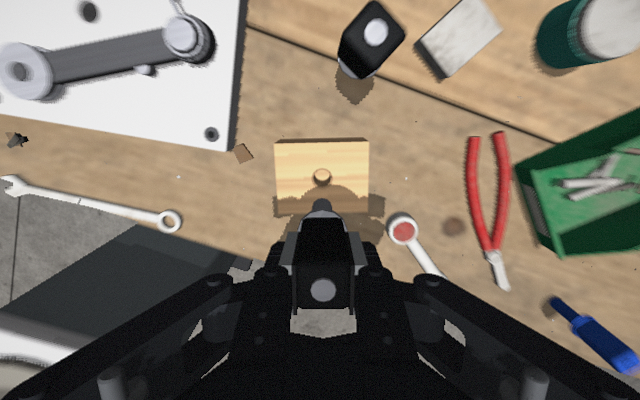

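View pics/s6.png

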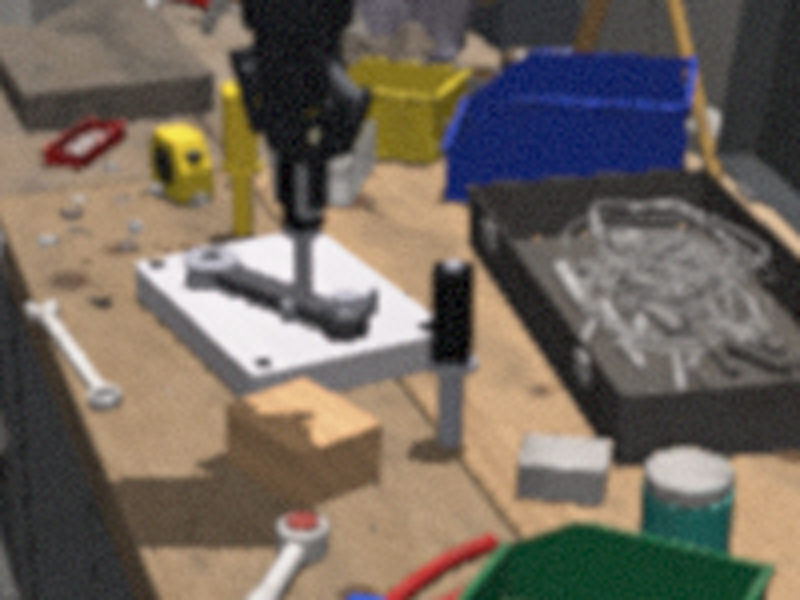

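jog_arm(
  rows=[
    {"xyz": [1.1,-3.5,0],"delta_rot": [0,0,0],"fingers": 1},
    {"xyz": [2.3,-7.3,0],"delta_rot": [0,0,0],"fingers": 1},
    {"xyz": [3.5,-11.1,0],"delta_rot": [0,0,0],"fingers": 1},
    {"xyz": [4.7,-14.8,0],"delta_rot": [0,0,0],"fingers": 1},
    {"xyz": [5.6,-17.5,0],"delta_rot": [0,0,0],"fingers": 1},
  ],
  grip_force=120,
)

```text
clock: 5.63
tcp_pos: [0.4854, -0.0934, 0.1968]
orientation: [-3.093, -0.533, 0.011]
contact_force: [0.3, -0.3, -0.9]
grip_width: 0.021
```

jog_arm(
  rows=[
    {"xyz": [0.5,-1.5,0],"delta_rot": [0,0,0],"fingers": 1},
    {"xyz": [0.9,-2.7,0],"delta_rot": [0,0,0],"fingers": 1},
    {"xyz": [0.9,-2.8,0],"delta_rot": [0,0,0],"fingers": 1},
    {"xyz": [0.9,-2.8,0],"delta_rot": [0,0,0],"fingers": 1},
    {"xyz": [0.9,-2.8,0],"delta_rot": [0,0,0],"fingers": 1},
  ],
)

```text
clock: 6.05
tcp_pos: [0.484, -0.0652, 0.196]
orientation: [-3.093, -0.531, 0.014]
contact_force: [1.0, -0.8, -1.8]
grip_width: 0.021
```

```bash
python3 - <<'E'
from look import *
f,info=look("w7",["hole","pivot","roller"])
import pickle; pickle.dump(info,open("i7.pkl","wb"))
E
```

```text
6.05 [ 0.484  -0.0652  0.196 ] [-3.0933 -0.5309  0.014 ] [ 1.  -0.8 -1.8] 0.021
hole 0.8 [315.8  83.9] [ 0.5657 -0.0276]
hole 0.38 [323.8 207.5] [ 0.4522 -0.076 ]
pivot 0.78 [424.  114.3] [ 0.573  -0.1302]
roller 0.84 [260.2 141.7] [0.4996 0.0034]
roller 0.22 [499.1 218.4] [ 0.5064 -0.2412]
```

View pics/w7.png

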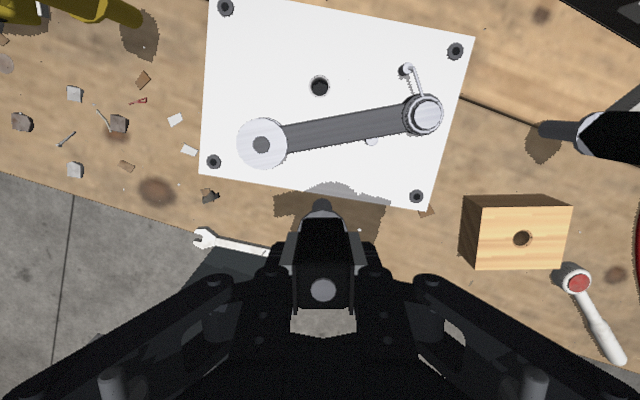

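```bash
python3 - <<'E'
from look import *
import pickle
info=pickle.load(open("i7.pkl","rb")); f=cv2.imread("pics/w7.png")
g=cv2.cvtColor(f,cv2.COLOR_BGR2GRAY)
def cen(u,v,w):
    s=g[max(v-w,0):v+w+1,u-w:u+w+1]; m=(s<110).astype(np.uint8); M=cv2.moments(m,True); return (u-w+M["m10"]/M["m00"],max(v-w,0)+M["m01"]/M["m00"]),M["m00"]
c,a=cen(319,86,13); print(c,a); H=onz("wrist",c,.03,info); print("hole",H.round(4))
S=[]
for u,v in [(224,8),(456,50),(213,162),(416,196)]:
    cc,a=cen(u,v,10); p=onz("wrist",cc,.03,info); S.append(p); print(cc,a,p.round(4))
S=np.array(S); 
d=(S[0]+S[2]-S[1]-S[3]); yaw=np.arctan2(-d[0],d[1]); e=S[0]+S[1]-S[2]-S[3]; yaw2=np.arctan2(e[1],e[0]); print(yaw,yaw2,np.linalg.norm(d)/2,np.linalg.norm(e)/2,S.mean(0))
Ry=lambda y:np.array([[np.cos(y),-np.sin(y)],[np.sin(y),np.cos(y)]])
Y=(yaw+yaw2)/2
print("hole in plate",Ry(Y).T@(H-S.mean(0))[:2])
print("pivot pred",H[:2]+Ry(Y)@[-.009,-.097], proj("wrist",[*(H[:2]+Ry(Y)@[-.009,-.097]),.063],info))
pv=H[:2]+Ry(Y)@[-.009,-.097]
print("roller pred", proj("wrist",[*(pv+.15*Ry(Y)@[-np.sin(.35),np.cos(.35)]),.051],info))
# pin tip via image
print("dot pred for vertical pin", proj("wrist",[*r.get_obs()["tcp_pos"][:2],r.get_obs()["tcp_pos"][2]-.0643+.104],info))
E
python3 - <<'E'
import cv2
f=cv2.imread("pics/w7.png")[180:330,250:400]
cv2.imwrite("pics/w7z.png",cv2.resize(f,None,fx=4,fy=4,interpolation=cv2.INTER_CUBIC))
E
```

```text
(319.1694214876033, 86.23553719008265) 242.0
hole [ 0.5648 -0.0313  0.03  ]
(225.44549763033174, 7.213270142180095) 211.0 [0.5996 0.0692 0.03  ]
(454.81188118811883, 51.35643564356435) 202.0 [ 0.6349 -0.1388  0.03  ]
(213.63358778625954, 161.76335877862596) 131.0 [0.4608 0.0456 0.03  ]
(415.8712121212121, 196.21969696969697) 132.0 [ 0.4961 -0.1623  0.03  ]
0.16841139463244342 0.16827342207023172 0.2109422405425634 0.14079105588346796 [ 0.54786455 -0.04658863  0.03      ]
hole in plate [0.01921947 0.01219908]
pivot pred [ 0.57214782 -0.12847854] [427.21725842 114.96053807]
roller pred [261.30690204 144.06563737]
dot pred for vertical pin [324.62735219 293.6538443 ]
```

View pics/w7z.png

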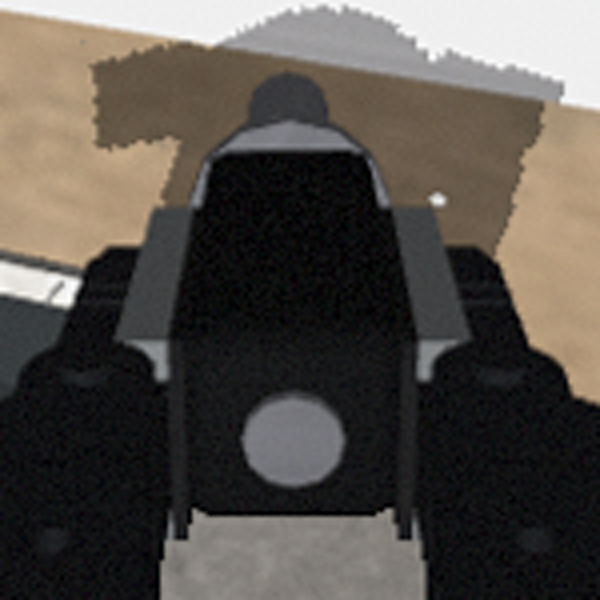

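```bash
python3 - <<'E'
from look import *
import pickle
info=pickle.load(open("i7.pkl","rb")); o=r.get_obs(); t=o["tcp_pos"]; Rm=R.from_rotvec(o["orientation"]).as_matrix()
print(t,o["clock"],info["xyz"]-imaging.camera_info("wrist")["xyz"])
t0=np.array([.484,-.0652,.196])
for dx in (0,.001,.002,.004):
  c=t0+Rm@[dx,0,.0643]
  for rad,zz in ((.005,0),(.007,-.003)):
    P=np.array([proj("wrist",c+Rm@[rad*np.cos(a),rad*np.sin(a),zz],info) for a in np.linspace(0,6.28,60)])
    print(dx,rad,P.min(0).round(1),P.max(0).round(1))
  print(" dot",proj("wrist",c-Rm@[0,0,.104],info).round(1))
E
```

```text
[ 0.48444775 -0.065178    0.19662194] 6.25 [-2.85115667e-04  6.16100268e-05 -7.41453036e-04]
0 0.005 [316.8 201.7] [330.9 215.1]
0 0.007 [313.9 200.2] [333.9 219.2]
 dot [324.7 293.1]
0.001 0.005 [316.8 200.3] [330.9 213.8]
0.001 0.007 [313.9 198.8] [333.9 217.9]
 dot [324.7 290.8]
0.002 0.005 [316.8 199. ] [331.  212.4]
0.002 0.007 [313.9 197.4] [333.9 216.5]
 dot [324.7 288.5]
0.004 0.005 [316.8 196.2] [331.  209.8]
0.004 0.007 [313.9 194.6] [334.  213.8]
 dot [324.8 283.8]
```

jog_arm(
  rows=[
    {"xyz": [0,0,3],"delta_rot": [0,0,0],"fingers": 1},
    {"xyz": [0,0,6],"delta_rot": [0,0,0],"fingers": 1},
    {"xyz": [0,0,8.5],"delta_rot": [0,0,0],"fingers": 1},
    {"xyz": [0,0,9.4],"delta_rot": [0,0,0],"fingers": 1},
    {"xyz": [0,0,9.4],"delta_rot": [0,0,0],"fingers": 1},
  ],
)

```text
clock: 6.67
tcp_pos: [0.482, -0.0654, 0.1007]
orientation: [-3.093, -0.528, 0.019]
contact_force: [-0.2, -0.2, -0.5]
grip_width: 0.0204
```

```bash
python3 - <<'E'
from look import *
f,info=look("w8",["hole"])
f=imaging.grab_frame("side")[130:280,250:450]
cv2.imwrite("pics/s8.png",cv2.resize(f,None,fx=4,fy=4,interpolation=cv2.INTER_CUBIC))
o=r.get_obs();Rm=R.from_rotvec(o["orientation"]).as_matrix()
print(o["tcp_pos"],Rm.round(4),(Rm.T@(np.array([.5639,-.0325,.102])-o["tcp_pos"])*100).round(2))
E
```

```text
6.6667 [ 0.482  -0.0654  0.1007] [-3.0927 -0.5283  0.0189] [-0.2 -0.2 -0.5] 0.0204
hole 0.58 [320.9  72.6] [ 0.566  -0.0333]
[ 0.48490315 -0.06524087  0.103939  ] [[ 0.9432  0.3322 -0.0057]
 [ 0.3322 -0.9432  0.0015]
 [-0.0049 -0.0033 -1.    ]] [ 8.54 -0.46  0.15]
```

View pics/w8.png

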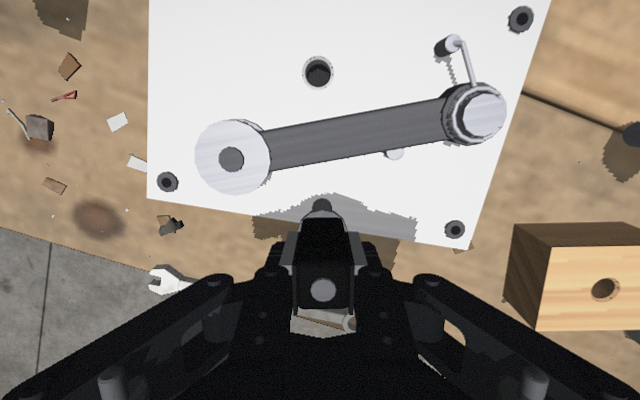

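View pics/s8.png

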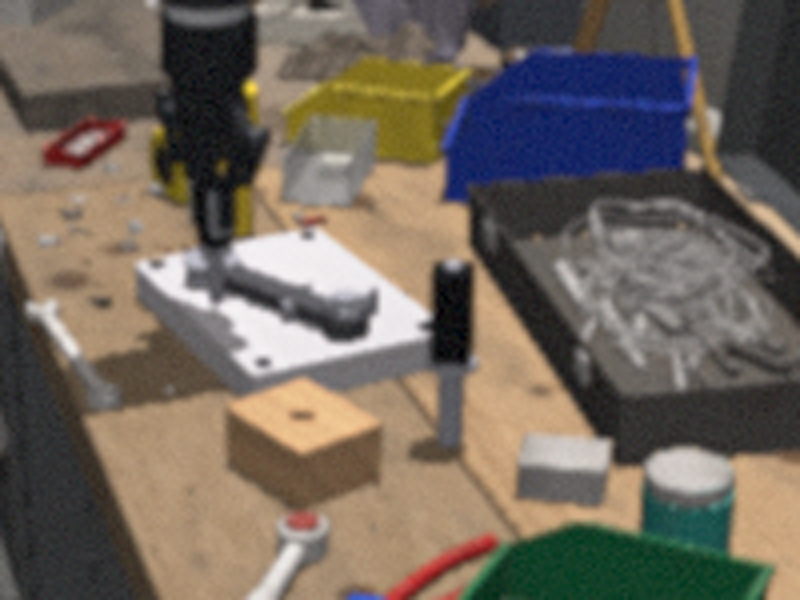

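jog_arm(
  rows=[
    {"xyz": [0.8,-0.05,0.3],"delta_rot": [0,0,0],"fingers": 1},
    {"xyz": [1.8,-0.1,0.4],"delta_rot": [0,0,0],"fingers": 1},
    {"xyz": [2.8,-0.15,0.4],"delta_rot": [0,0,0],"fingers": 1},
    {"xyz": [3.8,-0.2,0.4],"delta_rot": [0,0,0],"fingers": 1},
    {"xyz": [4.8,-0.25,0.4],"delta_rot": [0,0,0],"fingers": 1},
  ],
)

```text
clock: 7.23
tcp_pos: [0.5293, -0.0461, 0.0996]
orientation: [-3.094, -0.53, 0.012]
contact_force: [-4.3, -0.2, 1.2]
grip_width: 0.0207
```

```bash
python3 - <<'E'
from look import *
f,info=look("w9",["hole"])
f=imaging.grab_frame("side")[130:280,250:450]
cv2.imwrite("pics/s9.png",cv2.resize(f,None,fx=4,fy=4,interpolation=cv2.INTER_CUBIC))
o=r.get_obs();Rm=R.from_rotvec(o["orientation"]).as_matrix()
print(o["tcp_pos"],(Rm.T@(np.array([.5639,-.0325,.101])-o["tcp_pos"])*100).round(2))
E
```

```text
7.2333 [ 0.5293 -0.0461  0.0996] [-3.0937 -0.5297  0.0119] [-4.3 -0.2  1.2] 0.0207
hole 0.59 [324.5 151. ] [ 0.5667 -0.0331]
[ 0.52962044 -0.04615401  0.09946582] [ 3.69 -0.15 -0.17]
```

View pics/w9.png

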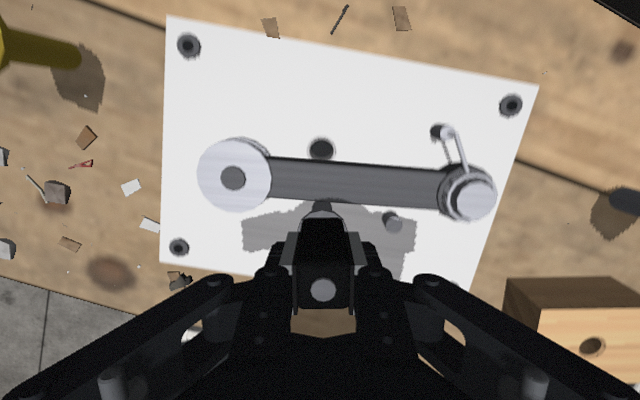

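View pics/s9.png

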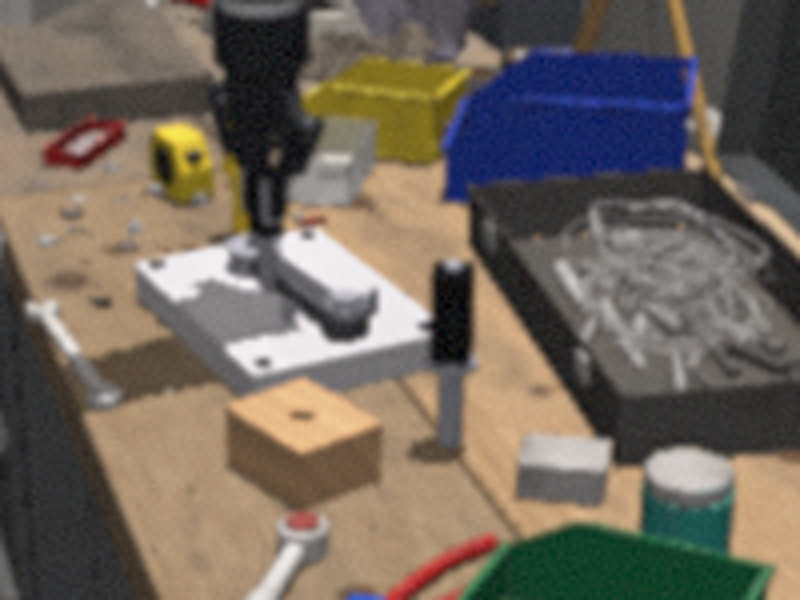

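jog_arm(
  rows=[
    {"xyz": [0.9,-0.05,0],"delta_rot": [0,0,0],"fingers": 1},
    {"xyz": [1.8,-0.1,0],"delta_rot": [0,0,0],"fingers": 1},
    {"xyz": [2.7,-0.15,0],"delta_rot": [0,0,0],"fingers": 1},
    {"xyz": [3.5,-0.2,0],"delta_rot": [0,0,0],"fingers": 1},
    {"xyz": [3.8,-0.2,0],"delta_rot": [0,0,0],"fingers": 1},
  ],
)

```text
clock: 7.8
tcp_pos: [0.5643, -0.0322, 0.0987]
orientation: [-3.094, -0.53, 0.013]
contact_force: [-4.7, -2.2, -0.9]
grip_width: 0.0209
```

jog_arm(
  rows=[
    {"xyz": [0,0,0],"delta_rot": [0,0,0],"fingers": 1},
    {"xyz": [0,0,0],"delta_rot": [0,0,0],"fingers": 1},
    {"xyz": [0,0,0],"delta_rot": [0,0,0],"fingers": 1},
    {"xyz": [0,0,0],"delta_rot": [0,0,0],"fingers": 1},
    {"xyz": [0,0,0],"delta_rot": [0,0,0],"fingers": 1},
  ],
)

```text
clock: 8.22
tcp_pos: [0.5631, -0.0321, 0.0984]
orientation: [-3.094, -0.53, 0.016]
contact_force: [-4.9, -0.2, 0.1]
grip_width: 0.0206
```

```bash
python3 - <<'E'
from look import *
f,info=look("w10",["hole"])
import pickle; pickle.dump(info,open("i10.pkl","wb"))
z=f[130:310,240:420]
cv2.imwrite("pics/w10z.png",cv2.resize(z,None,fx=3.3,fy=3.3,interpolation=cv2.INTER_CUBIC))
f=imaging.grab_frame("side")[180:230,290:360]
cv2.imwrite("pics/s10.png",cv2.resize(f,None,fx=8,fy=8,interpolation=cv2.INTER_CUBIC))
o=r.get_obs();Rm=R.from_rotvec(o["orientation"]).as_matrix()
print(o["tcp_pos"],(Rm.T@(np.array([.5639,-.0325,.101])-o["tcp_pos"])*100).round(2))
t=o["tcp_pos"]
for dx in (-.004,-.002,0,.001,.002,.004):
  c=t+Rm@[dx,-.0008,.0643]
  print(dx,[proj("wrist",c+Rm@[.007,0,-.003],info).round(1), proj("wrist",c+Rm@[0.014,0,-.05],info).round(1),proj("wrist",c-Rm@[0,0,.104],info).round(1)])
E
```

```text
8.2167 [ 0.5631 -0.0321  0.0984] [-3.0936 -0.5299  0.0158] [-4.9 -0.2  0.1] 0.0206
[ 0.56313593 -0.03208882  0.09846937] [ 0.06  0.06 -0.25]
-0.004 [array([322.7, 205.8]), array([322.7, 219.7]), array([322.7, 302. ])]
-0.002 [array([322.7, 203.1]), array([322.7, 216.2]), array([322.7, 297.5])]
0 [array([322.7, 200.3]), array([322.7, 212.7]), array([322.7, 293. ])]
0.001 [array([322.7, 198.9]), array([322.7, 211. ]), array([322.7, 290.7])]
0.002 [array([322.7, 197.5]), array([322.7, 209.2]), array([322.7, 288.4])]
0.004 [array([322.7, 194.8]), array([322.7, 205.7]), array([322.7, 283.7])]
```

View pics/w10.png

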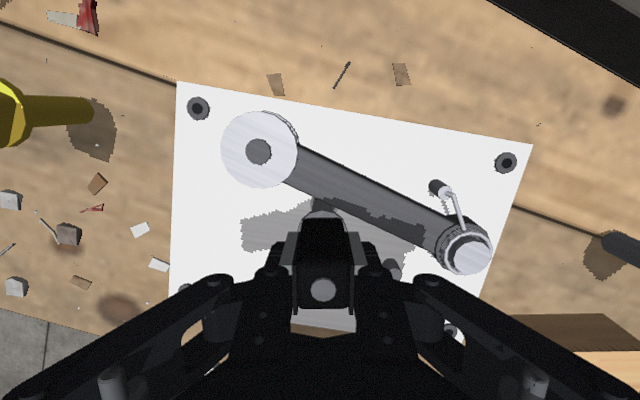

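View pics/w10z.png

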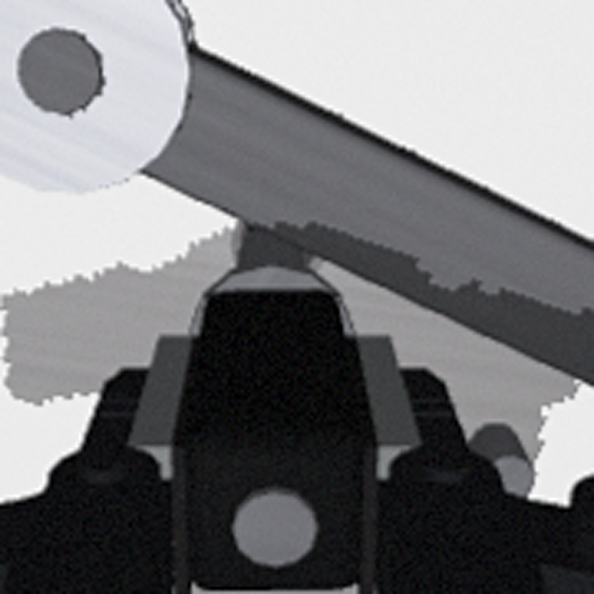

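View pics/s10.png

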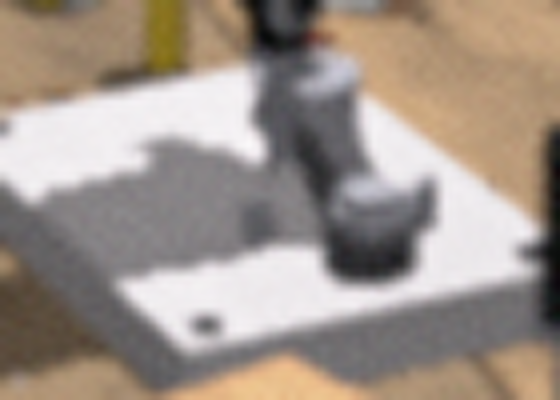

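jog_arm(
  rows=[
    {"xyz": [0.1,0.05,0],"delta_rot": [0,0,0],"fingers": 1},
    {"xyz": [0.1,0.05,0.3],"delta_rot": [0,0,0],"fingers": 1},
    {"xyz": [0.1,0.05,0.6],"delta_rot": [0,0,0],"fingers": 1},
    {"xyz": [0.1,0.05,0.9],"delta_rot": [0,0,0],"fingers": 1},
    {"xyz": [0.1,0.05,1.1],"delta_rot": [0,0,0],"fingers": 1},
  ],
)

```text
clock: 8.78
tcp_pos: [0.5636, -0.0321, 0.0874]
orientation: [-3.093, -0.53, 0.016]
contact_force: [-5.6, -0.0, 1.7]
grip_width: 0.0206
```

jog_arm(
  rows=[
    {"xyz": [0,0,0.3],"delta_rot": [0,0,0],"fingers": 1},
    {"xyz": [0,0,0.6],"delta_rot": [0,0,0],"fingers": 1},
    {"xyz": [0,0,0.9],"delta_rot": [0,0,0],"fingers": 1},
    {"xyz": [0,0,1.2],"delta_rot": [0,0,0],"fingers": 1},
    {"xyz": [0,0,1.4],"delta_rot": [0,0,0],"fingers": 1},
  ],
)

```text
clock: 9.2
tcp_pos: [0.5634, -0.0321, 0.073]
orientation: [-3.093, -0.53, 0.016]
contact_force: [-5.2, 0.2, 1.9]
grip_width: 0.0206
```

```bash
python3 - <<'E'
from look import *
f,info=look("w11",[])
E
```

```text
9.2 [ 0.5634 -0.0321  0.073 ] [-3.0934 -0.53    0.0164] [-5.2  0.2  1.9] 0.0206
```

View pics/w11.png

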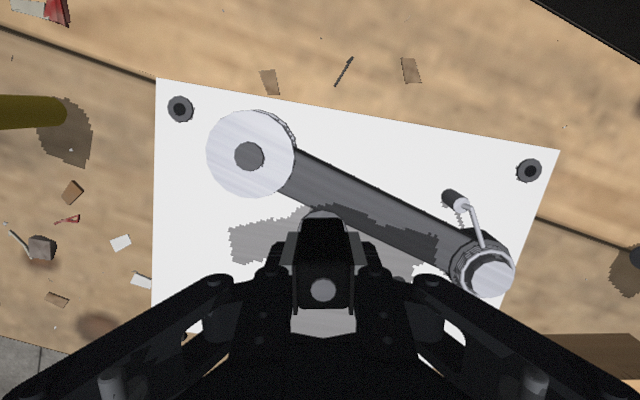

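jog_arm(
  rows=[
    {"xyz": [0,0,0.15],"delta_rot": [0,0,0],"fingers": 1},
    {"xyz": [0,0,0.3],"delta_rot": [0,0,0],"fingers": 1},
    {"xyz": [0,0,0.4],"delta_rot": [0,0,0],"fingers": 1},
    {"xyz": [0,0,0.4],"delta_rot": [0,0,0],"fingers": 1},
    {"xyz": [0,0,0.4],"delta_rot": [0,0,0],"fingers": 1},
  ],
)

```text
clock: 9.67
tcp_pos: [0.5635, -0.0321, 0.0693]
orientation: [-3.093, -0.53, 0.016]
contact_force: [-6.3, -0.4, 7.6]
grip_width: 0.0208
```

jog_arm(
  rows=[
    {"xyz": [0,0,0],"delta_rot": [0,0,0],"fingers": 0.7},
    {"xyz": [0,0,0],"delta_rot": [0,0,0],"fingers": 0.5},
    {"xyz": [0,0,0],"delta_rot": [0,0,0],"fingers": 0.3},
    {"xyz": [0,0,0],"delta_rot": [0,0,0],"fingers": 0},
    {"xyz": [0,0,0],"delta_rot": [0,0,0],"fingers": 0},
  ],
)

```text
clock: 10.08
tcp_pos: [0.5641, -0.0321, 0.0694]
orientation: [-3.094, -0.53, 0.014]
contact_force: [0.5, -0.5, -0.1]
grip_width: 0.0726
```

```bash
python3 - <<'E'
from look import *
f,info=look("w12",[])
E
```

```text
10.0833 [ 0.5641 -0.0321  0.0694] [-3.0936 -0.5299  0.0144] [ 0.5 -0.5 -0.1] 0.0726
```

View pics/w12.png

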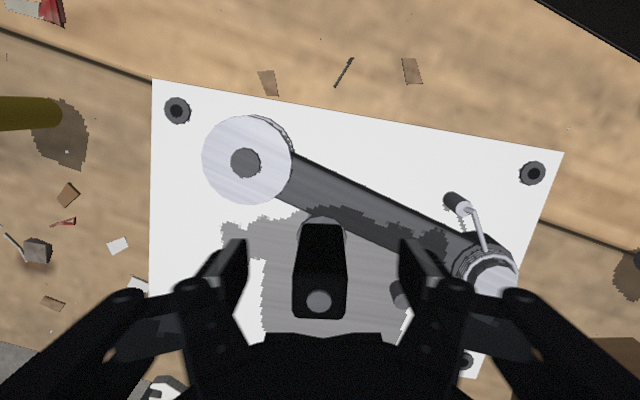

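The pin stands free between the open fingers, with the arm still held back. Next I withdraw straight up.

jog_arm(
  rows=[
    {"xyz": [0,0,-1],"delta_rot": [0,0,0],"fingers": 0},
    {"xyz": [0,0,-3],"delta_rot": [0,0,0],"fingers": 0},
    {"xyz": [0,0,-6],"delta_rot": [0,0,0],"fingers": 0},
    {"xyz": [0,0,-9],"delta_rot": [0,0,0],"fingers": 0},
    {"xyz": [0,0,-12],"delta_rot": [0,0,0],"fingers": 0},
  ],
)

```text
clock: 10.55
tcp_pos: [0.565, -0.0322, 0.1913]
orientation: [-3.093, -0.53, 0.015]
contact_force: [0.3, 0.0, -0.2]
grip_width: 0.0852
```

jog_arm(
  rows=[
    {"xyz": [-3,0,-2],"delta_rot": [0,0,0],"fingers": 0},
    {"xyz": [-5,0,-4],"delta_rot": [0,0,0],"fingers": 0},
    {"xyz": [-5,0,-4],"delta_rot": [0,0,0],"fingers": 0},
    {"xyz": [-5,0,-4],"delta_rot": [0,0,0],"fingers": 0},
    {"xyz": [-5,0,-4],"delta_rot": [0,0,0],"fingers": 0},
  ],
)

```text
clock: 10.97
tcp_pos: [0.5185, -0.0487, 0.232]
orientation: [-3.093, -0.53, 0.013]
contact_force: [0.2, -0.7, -0.6]
grip_width: 0.0852
```

```bash
python3 - <<'E'
from look import *
f,info=look("w13",["roller","pivot","pin_grip"])
s=imaging.grab_frame("side")[130:280,250:450]
cv2.imwrite("pics/s13.png",cv2.resize(s,None,fx=4,fy=4,interpolation=cv2.INTER_CUBIC))
print([ (q,proj("wrist",p,info).round(1)) for q,p in dict(dotpred=(.5648,-.0313,.109),piv=(.5721,-.1285,.063)).items()])
for d in imaging.tip_of("wrist","roller")[:1]:
    ro=onz("wrist",d["position"],.051,info)[:2]; v=ro-np.array([.5721,-.1285]); y=.1683
    vp=np.array([[np.cos(y),np.sin(y)],[-np.sin(y),np.cos(y)]])@v; print("joint",.35+np.arctan2(vp[0],vp[1]),np.linalg.norm(v))
E
```

```text
10.9667 [ 0.5185 -0.0487  0.232 ] [-3.0934 -0.5304  0.0132] [ 0.2 -0.7 -0.6] 0.0852
roller 0.77 [280.3  81.9] [0.5912 0.0233]
pivot 0.64 [413.  151.5] [ 0.5718 -0.1296]
pin_grip 0.84 [321.2 132.9] [ 0.561  -0.0307]
pin_grip 0.84 [101.6  47.1] [0.5663 0.1681]
pin_grip 0.76 [592.2 179.5] [ 0.6056 -0.2856]
[('dotpred', array([323.2, 130.6])), ('piv', array([416.2, 153. ]))]
joint 0.6432071394090991 0.15303518943776082
```

View pics/w13.png

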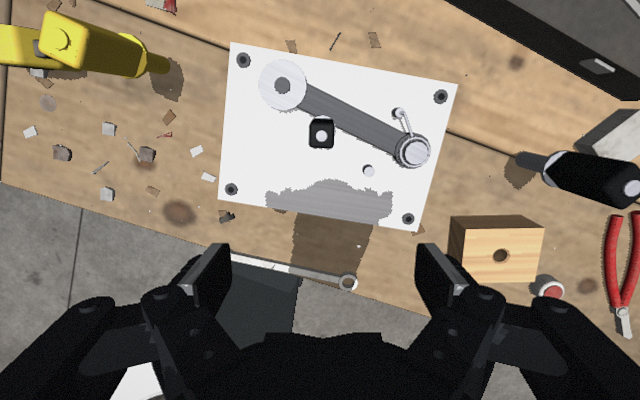

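View pics/s13.png

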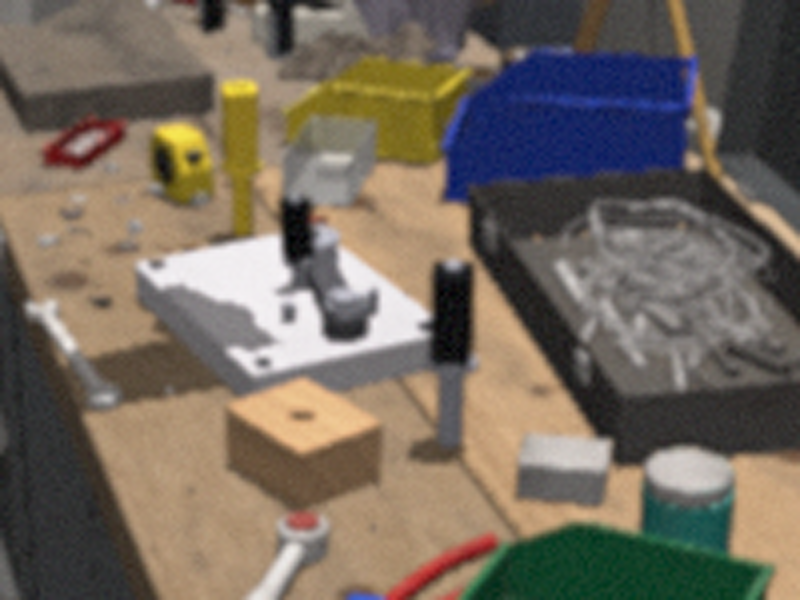

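```bash
python3 - <<'E'
from h import *
print(r.get_obs()["clock"]); print(r.hand_in())
E
```

```text
11.2667
the job is handed in; nothing more can be done
None
```

The stop pin is standing in the base-plate hole and holding the tensioner arm back. I handed the job in at 11.3 s; the hand-in reports no verdict. I took the smaller black pin out of the wooden block, pushed the arm's -x flank over the hole with its shank, pressed the pin down, let go and backed off.

**Last checks:**
- **Depth:** the pin met the hole's floor with about 8 N at the expected height, which puts the tip about 25 mm deep.
- **Arm angle:** after release, the roller and pivot positions in the wrist picture gave about 0.64 rad, inside the 0.52 to 0.75 range. I did not measure the arm's speed, but it looked unmoved between pictures taken about 1 s apart.
- **Lean:** the handle top sits about 3 mm (4 pixels) towards -x from my prediction for an exactly upright pin. That is a lean of roughly 0.03 to 0.05 rad, well under the 0.2 limit.
- **Robot:** the gripper was open, well clear of everything, and read no contact force.
- **Other things:** the tape measure, spanner and steel block look unmoved in the last pictures.

The first move call was refused because its rows lacked `delta_rot`. No check failed.

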